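# Load a slide holder under a spring clip

### The job

Press the orange paddle of the spring clip down with one fingertip and keep it held down while the other fingertip pushes the blue slide holder along its channel, beneath the raised foot of the clip, until its upright push plate is fully home against the two dark stop posts. Then let the paddle come up so that the clip's foot clamps the holder, and move clear. Only press and push: do not pinch or lift the holder, and leave the other things where they stand.

Things in the scene. Friction and masses are not known exactly. Their poses are not given: they have to be found in the camera images.
- fixture: Grey slide-loading fixture, fixed to the worktop: base plate 200 x 122 x 8 mm. Origin on the worktop, z up, x = loading direction (away from the robot); plate from x = -119 to +81, y = -61 to +61 mm. Channel along x at y = -33 (floor z = 8), orange paddle on the +y side, hinge rod along x between them at y = 0, z = 20, on two posts 7 mm wide (tops z = 24) at x = -82 and +30
- channel_home (a point): point on the channel floor (fixture x = 70, y = -33, z = 8) where the holder's front end comes when home. Two guide strips 39 mm apart and 5 mm high (tops z = 13) run from x = -100 to +72. Two dark stop posts stand on them at x = -6 to +2, y = -55 and -11, 4.5 mm wide, tops z = 30: the holder's push plate meets them when home
- clip (a joint): Rocker spring clip on the hinge rod, rad: 0 = at rest, foot down; grows as the paddle is pressed; stop at 0.40. A spring returns it: pressed 32 mm from the rod it takes 2 N to start, 5 N at 0.35. Above 0.16 the foot clears the holder; clamped on the holder it reads about 0.11
- clip_paddle (a point): point on top of the smooth orange paddle, half way along it and 30 mm out from the rod, 31 mm above the worktop at rest. Paddle: fixture x = -113 to +5, y = 4 to 50; at rest it leans up outwards by 0.3 rad, at joint value 0.3 it is level, its top 22 mm above the worktop. A fingertip may slide along it in x while pressing
- clip_foot (a point): lowest point of the clip's steel foot, a round bar end 10 mm across, 12 mm long in x (fixture x = 39 to 51, y = -36); at rest 9 mm above the worktop, 1 mm above the channel floor, so that it bars the holder's way
- holder: Blue slide holder, loose, about 90 g, in the channel short of the foot: plate 82 (x) x 36 x 5 mm, origin at the centre of its underside, x towards the foot. At its rear an upright push plate, 6 mm thick (x = -41 to -35), 48 mm wide, top 24 mm above the underside (32 above the worktop); its wings pass over the guide strips
- holder_front (a point): middle of the lower edge of the holder's front end
- push_face (a point): point on the rear face of the push plate, on the holder's centre line, 22 mm above the worktop; push here in the fixture's +x direction; at fixture x = -12 when home
- microscope: obstacle: large cream microscope, fixed, left of the work, about 390 (x) x 215 (y) mm, up to 375 mm high; origin under its centre. A fixed steel micromanipulator stands right of it, up to 234 mm high, at x = -135 to -20 and y = -275 to 0 mm from this origin. Pass over them
- vial_white: bystander: vial with a white cap, 27 mm across, 56 mm high, loose; origin under its centre
- vial_black: bystander: vial with a black cap, 27 mm across, 56 mm high, loose; origin under its centre
- dropper: bystander: brown dropper bottle with a black bulb, 33 mm across, 102 mm high, loose; origin under its centre
- battery: bystander: small dark block battery, 26 x 47 x 17 mm, loose; origin under its centre
- dish: bystander: clear petri dish, 64 mm across, 14 mm high, loose; origin under its centre
There are look-alikes about, which are no part of the job. What is shaped like the holder but yellow is not meant.

How it is judged:
By the outcome, as a careful person would: the job done as asked, in the order asked, and still so for the second after the job is handed in, with the robot touching nothing.
It also fails if it takes over 48 s, if anything falls off the work surface, if the arm or the gripper's body presses on something with over 40 N, if the wrist force passes 120 N, or if a joint passes its speed limit or range.

### The arm

A 6-joint arm with a two-finger parallel gripper is mounted at the origin on a cart in front of the work surface, level with it; the furniture and walls round the work are solid. World frame = base frame: x ahead of the robot, y to its left, z up, the work surface at z = 0. Lengths are in mm, angles in rad, forces in N, time in s.
With the tool pointing down it reaches from about 350 to 975 mm from the base axis. Payload 7.1 kg.
Tool frame: the origin (TCP) lies between the finger pads; the fingertips stand 19 mm ahead of it and the grasp point (between the pads) is the TCP (ctrl.tcp_to_tips is the distance from the TCP to the fingertips, in mm); z points along the fingers, y is the line along which they close (so a half turn about z gives the same grasp; the last joint's range is limited). The gripper opens to 88 mm and grips with 3 to 60 N. Pads are 20 mm wide; open, the fingers measure 115 mm over their backs; the gripper's body (75 mm by 178 mm) begins 61 mm behind the grasp point.
Start: joints at [1.145, 0.423, 1.63, -0, 1.089, -0.019], TCP at [247.263, 573.991, 241.675] pointing down, gripper open.
Joint ranges: [-3, 3], [-0.9, 2.11], [0.09, 2.58], [-1.31, 4.45], [0.11, 2.69], [-2.54, 2.54]. Speed limits (rad/s): [2.39, 2.39, 3.01, 3.14, 3.14, 3.14].

### API

Orientations are given as a rotation vector (axis times angle).
In Python, from workcell import status, optics, ctrl gives the robot as it stands. The module is installed in compiled form; this text tells all that it offers.
- The arm moves only by the shell command python3 -m inch 'ROWS'. ROWS is JSON, a list that holds one entry, the list of rows, each a list of 7 numbers: the shift along the tool's x, y, z in mm, then the turn, a rotation vector about the tool's x, y, z in rad, then the opening in per cent of the stroke, from 0 (shut) to 100 (fully open). A call has 1 to 20 rows; each row is the pose to reach, as a shift and turn from the pose commanded when the call began, along the tool's axes at that moment; what a row does not reach only later rows make up. A row lasts 1/10 s, in which the tool goes at most 50 mm and 8.59 degrees, less where a joint would pass 70% of its speed; a pose out of reach is approached as far as the arm can. A call with a gripper value outside its range is refused whole. The fingers move at their own pace and stop on an object; the grip force is fixed at half the most. Time passes only in rows, so rows that repeat a pose let the fingers close. It gives the time, the measured TCP pose, the force, the opening and the grip force at its end, in the units of the state.
- status.get_obs(): the state, without advancing time (a new reading comes with each control period).
- optics.get_image(name): name is "scene" or "top"; returns a dict with "frame" (384x512x3 uint8, red, green, blue), "fx", "fy", "cx", "cy" (pixels), "rvec" (rotation vector, rad) and "tvec" (3), from world to camera coordinates, as OpenCV has them. Camera axes: x right, y down, z forward; pixel columns grow to the right and rows downward; lengths in mm; the calibration is good to about 2 mm. A picture is of the moment at which its call begins. There is no depth.
- ctrl.close_job(): hands the job in; it is judged then, once.
The state is a dict: "t": time; "qpos": joint angles; "qvel": joint speeds; "joint_torque": joint torques, N m; "ee_pos": TCP position; "orientation": TCP orientation; "ft_force": force on the tool from outside, world axes, zero at the start; "moment": the same for the moment, N m; "width": finger opening in mm; "grasp_force": force on a finger pad.
Only numpy, scipy, OpenCV 4.12 (cv2) and the standard library are available. Lean on these libraries where they do the work, as an engineer would, in place of code of your own. Each camera call takes 0.05 s, during which the arm holds its last target. There are 200 camera calls.

## Working session

There is one attempt and no reset: what is moved stays moved. The work goes in short steps, Python scripts to look and compute and a shell command to move; the robot and the scene stay as the last step left them, time stands still between calls to the robot, and variables do not carry over. Pictures are saved under pics/ and viewed, at most 10 in all, crops included, and the job is handed in when it is done.

```bash
mkdir -p pics
cat > h.py <<'E'
import numpy as np, cv2
from workcell import status, optics, ctrl
def cam(n):
    d=optics.get_image(n); d['R']=cv2.Rodrigues(np.array(d['rvec'],float))[0]; d['t']=np.array(d['tvec'],float).ravel(); return d
def ray(d,u,v,z):
    r=d['R'].T@np.array([(u-d['cx'])/d['fx'],(v-d['cy'])/d['fy'],1]); c=-d['R'].T@d['t']
    return c+r*(z-c[2])/r[2]
def proj(d,p):
    q=d['R']@np.array(p,float)+d['t']; return np.array([d['fx']*q[0]/q[2]+d['cx'],d['fy']*q[1]/q[2]+d['cy']])
def save(d,n,box=None,s=1):
    f=d['frame'][:,:,::-1]
    if box: f=f[box[1]:box[3],box[0]:box[2]]
    cv2.imwrite('pics/'+n,cv2.resize(f,None,fx=s,fy=s,interpolation=cv2.INTER_CUBIC))
E
python3 - <<'E'
from h import *
for n in('scene','top'):
    d=cam(n); save(d,n+'0.png',None,1.5); print(n,-d['R'].T@d['t'],d['fx'])
o=status.get_obs(); print(o); print(ctrl.tcp_to_tips)
E
```

```text
scene [-101.44498978 -820.0970694  1099.14330368] 482.91688532292466
top [ 260.961607   -213.85322112 1337.72192339] 442.2939671469946
{'t': 0.1, 'qpos': array([ 1.14496305e+00,  4.23731846e-01,  1.63057419e+00,  7.79135083e-07,
        1.08858804e+00, -1.90016793e-02]), 'qvel': array([ 0.00146319, -0.00026818, -0.00262071, -0.00075821,  0.00081796,
       -0.00030203]), 'joint_torque': array([-8.63834684e-04, -5.45611882e+01, -2.74324948e+01,  6.45459280e-02,
        1.88809022e-02, -5.06642237e-06]), 'ee_pos': array([247.10411071, 573.58564798, 241.01522285]), 'orientation': array([-6.34593895e-01, -3.07653752e+00,  1.99348747e-03]), 'ft_force': array([-1.32507869,  0.08952439,  0.40581983]), 'moment': array([-0.01649263, -0.01788758,  0.02123198]), 'grasp_force': 0.0, 'width': 87.53936437733944}
19.0
```

View pics/scene0.png

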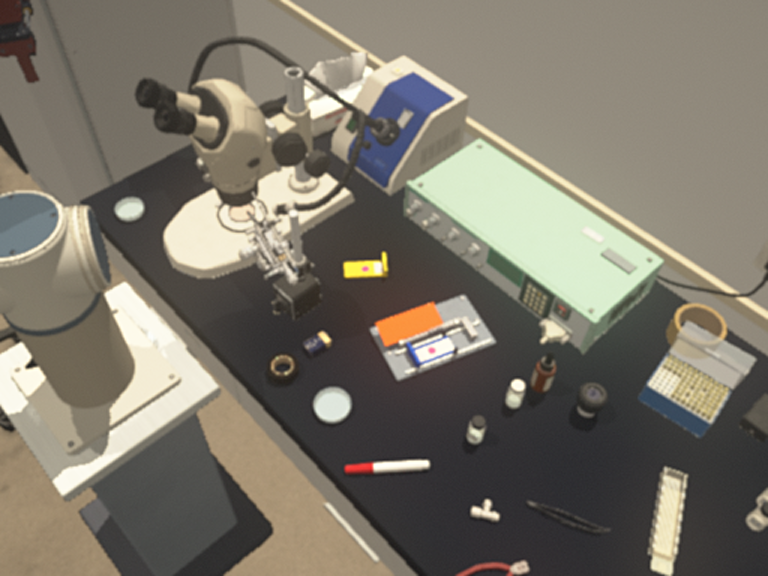

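View pics/top0.png

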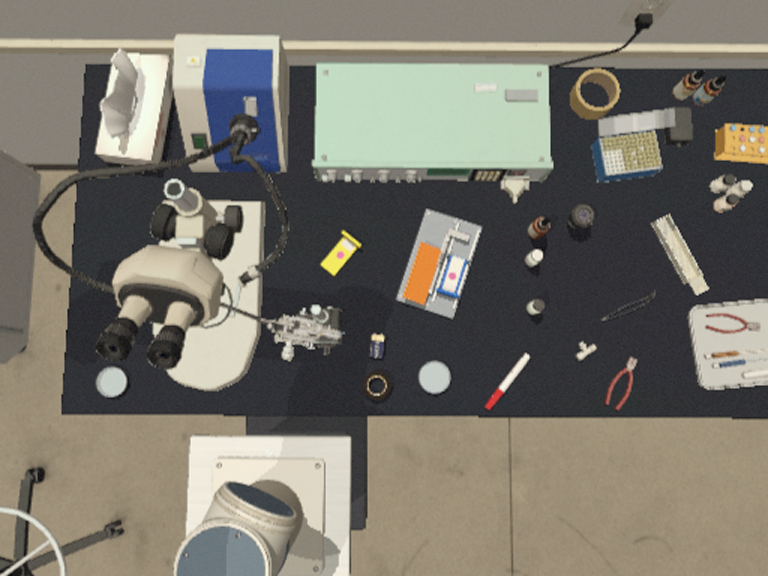

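The scene picture shows the grey fixture at (432,335), with the orange paddle at (408,323) and the blue holder at (432,350). The top picture has them at (440,263), (421,273) and (453,277), all in 1.5x pixels. Candidates for the holder in the top picture are the blue one in the channel (453,277) and the yellow look-alike (340,255). The other blue things are the slide box (627,155) and the power unit (238,95). I choose the blue one in the channel.

```bash
cat > m.py <<'E'
from h import *
def measure(verbose=True):
    d=cam('top'); s=cam('scene')
    out={}
    hsv=cv2.cvtColor(d['frame'],cv2.COLOR_RGB2HSV)
    roi=np.zeros(hsv.shape[:2],np.uint8); roi[130:220,255:330]=255
    org=cv2.inRange(hsv,(3,150,120),(20,255,255))&roi
    blu=cv2.inRange(hsv,(100,120,60),(130,255,255))&roi
    bright=cv2.inRange(hsv,(0,0,85),(180,255,255))&roi
    bright|=org|blu
    bright=cv2.morphologyEx(bright,cv2.MORPH_CLOSE,np.ones((5,5)))
    def big(m):
        c=max(cv2.findContours(m,cv2.RETR_EXTERNAL,cv2.CHAIN_APPROX_NONE)[0],key=cv2.contourArea); return c
    for n,m,z in(('plate',bright,8),('paddle',org,31),('holder',blu,13)):
        c=big(m) if n!='holder' else cv2.findNonZero(m)
        w=np.array([ray(d,u,v,z)[:2] for u,v in c.reshape(-1,2)],np.float32)
        r=cv2.minAreaRect(w); out[n]=r; print(n,np.round(r[0],1),np.round(r[1],1),r[2],np.round(cv2.boxPoints(r)).tolist())
    return d,s,out
E
python3 - <<'E'
from m import *
d,s,o=measure()
save(d,'crop_top.png',(255,130,330,220),6); save(s,'crop_scene.png',(235,185,340,260),7)
E
```

```text
plate [ 500.7 -334.5] [122.5 201.4] 71.82881927490234 [[386.0, -361.0], [577.0, -424.0], [615.0, -308.0], [424.0, -245.0]]
paddle [ 474.1 -298.6] [ 45.2 117.2] 71.82723236083984 [[411.0, -302.0], [523.0, -338.0], [537.0, -295.0], [425.0, -259.0]]
holder [ 471.6 -358.1] [44.5 78.4] 77.32100677490234 [[429.0, -371.0], [505.0, -388.0], [515.0, -345.0], [438.0, -328.0]]
```

View pics/crop_top.png

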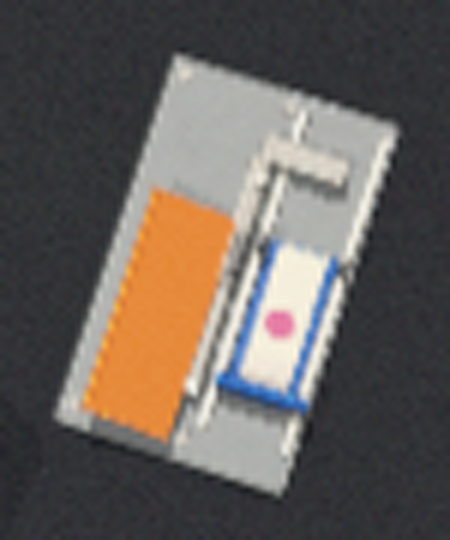

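View pics/crop_scene.png

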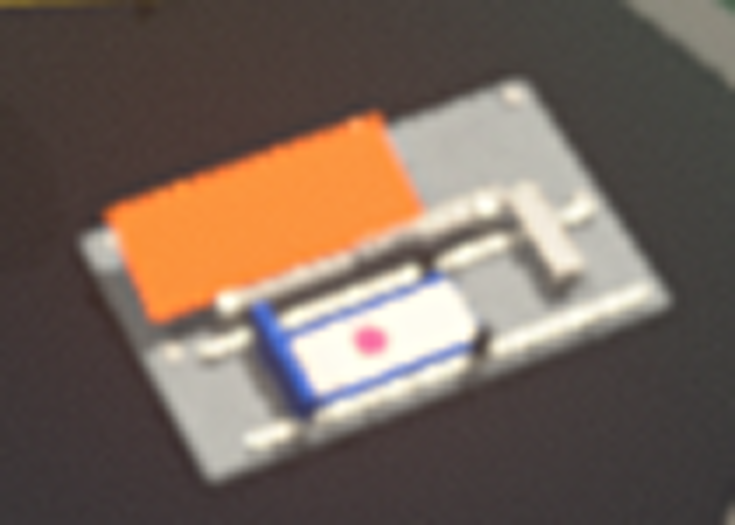

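The crops confirm the choice. The blue holder lies in the channel with its push plate at crop_top (261,397) and its front at (304,249). The steel foot is at (345,175) and the paddle at (160,315). The plate size comes out at 122.5 x 201.4, as given.

```bash
cat >> h.py <<'E'
from scipy.spatial.transform import Rotation as Ro
ex=np.array([.9499,-.3126,0]); ey=np.array([.3126,.9499,0]); F0=np.array([518.8,-340.4,0])
W=lambda x,y,z: F0+x*ex+y*ey+np.array([0,0,z])
def fx(p): q=np.array(p)-F0; return np.array([q@ex,q@ey,q[2]])
Rt=np.column_stack([-ex,-ey*-1,[0,0,-1]])   # tool x=-fixture x, y=+fixture y, z down
E
python3 - <<'E'
from h import *
d=cam('top');s=cam('scene')
print('R det',np.linalg.det(Rt))
c=lambda a,b:(255+a/6,130+b/6)
e=lambda a,b:(235+a/7,185+b/7)
print('front top',fx(ray(d,*c(304,249),13)),'pp rear top edge',fx(ray(d,*c(261,393),32)),'pp lower',fx(ray(d,*c(261,402),20)))
print('scene pp top', fx(ray(s,*e(280,350),32)),'front',fx(ray(s,*e(462,310),13)))
# triangulate plate corner check
for f in [W(-119,61,8),W(81,61,8),W(81,-61,8),W(-119,-61,8),W(-54,30,31)]:
    print((proj(d,f)-[255,130])*6,(proj(s,f)-[235,185])*7)
for n,p,z in(('manip right',(343,330),150),('manip left',(270,330),150),('mbase br',(262,205),10),('mbase bottom',(215,388),10),('head',(165,290),330),('eyep',(115,345),330),('lamp',(243,130),300)):
    print(n,ray(d,p[0]/1.5,p[1]/1.5,z).round())
o=status.get_obs(); R=Ro.from_rotvec(o['orientation']).as_matrix(); print(R.round(3)); print('turn',Ro.from_matrix(R.T@Rt).as_rotvec())
for p in [(250,574,480),(480,350,480),(560,80,480),(520,-150,480),W(-115,1,480)]: print((R.T@(np.array(p)-o['ee_pos'])).round())
E
```

```text
R det 1.00002877
front top [  1.99730174 -34.71787024  13.        ] pp rear top edge [-78.13684256 -35.44996852  32.        ] pp lower [-80.5686956  -37.52793633  20.        ]
scene pp top [-78.80296312 -36.938914    32.        ] front [  0.44862265 -37.83672569  13.        ]
[ 49.47532183 414.88035037] [ 77.32696288 228.41228942]
[172.17175531  49.20277916] [521.39588747  69.26686398]
[398.42312213 123.14687049] [670.37927251 293.37879243]
[279.64502098 491.63949176] [208.67036238 470.4105226 ]
[150.66417555 306.33731697] [261.81303068 198.82208032]
manip right [ 350. -149.  150.]
manip left [349. -18. 150.]
mbase br [617.  28.  10.]
mbase bottom [244. 110.  10.]
head [396. 115. 330.]
eyep [312. 186. 330.]
lamp [665.  10. 300.]
[[-0.918  0.396 -0.   ]
 [ 0.396  0.918 -0.   ]
 [ 0.    -0.001 -1.   ]]
turn [-5.48968780e-04 -4.71904761e-05 -8.88456248e-02]
[  -3.    1. -239.]
[-302. -114. -239.]
[-483. -330. -238.]
[-537. -557. -238.]
[-497. -742. -238.]
```

```bash
python3 -m inch '[[[0,0,-50,0,0,0,59],[0,0,-100,0,0,0,59],[0,0,-150,0,0,0,59],[0,0,-200,0,0,0,59],[0,0,-239,0,0,0,59],[-43,-16,-239,0,0,0,59],[-86,-33,-239,0,0,0,59],[-130,-49,-239,0,0,0,59],[-173,-65,-239,0,0,0,59],[-216,-81,-239,0,0,0,59],[-259,-98,-239,0,0,0,59],[-302,-114,-239,0,0,0,59],[-332,-150,-239,0,0,0,59],[-362,-186,-239,0,0,0,59],[-392,-222,-239,0,0,0,59],[-422,-258,-239,0,0,0,59],[-452,-294,-239,0,0,0,59],[-483,-330,-239,0,0,0,59],[-483,-330,-239,0,0,0,59],[-483,-330,-239,0,0,0,59]]]'
cat > go.py <<'E'
import sys
from h import *
o=status.get_obs(); R=Ro.from_rotvec(o['orientation']).as_matrix()
print('fixture TCP',fx(o['ee_pos']).round(1),'tips z',round(o['ee_pos'][2]-19,1),'width',round(o['width'],1),'f',np.array([o['ft_force']@ex,o['ft_force']@ey,o['ft_force'][2]]).round(2),'turn',Ro.from_matrix(R.T@Rt).as_rotvec().round(4),'t',o['t'])
for a in sys.argv[1:]:
    p=W(*map(float,a.split(','))); print(a,(R.T@(p-o['ee_pos'])).round(1))
E
python3 go.py -250,180,480 -98,0,480 -98,0,80
```

```text
t: 2.3
ee_pos: [560.3, 79.0, 480.5]
orientation: [-0.638, -3.076, -0.0]
ft_force: [0.1, 1.1, 0.1]
width: 52.1
grasp_force: 0.0
fixture TCP [-91.7 411.4 480.5] tips z 461.5 width 52.1 f [-0.25  1.09  0.12] turn [ 0.0002 -0.0006 -0.0914] t 2.3
-250,180,480 [ 136.6 -244.9    0.5]
-98,0,480 [-3.120e+01 -4.103e+02  4.000e-01]
-98,0,80 [ -31.5 -410.3  400.4]
```

```bash
python3 -m inch '[[[-4,-50,0,0,0,-0.09,59],[-8,-100,0,0,0,-0.09,59],[-12,-150,0,0,0,-0.09,59],[-16,-200,0,0,0,-0.09,59],[-20,-250,0,0,0,-0.09,59],[-24,-300,0,0,0,-0.09,59],[-28,-350,0,0,0,-0.09,59],[-31,-410,0,0,0,-0.09,59],[-31,-410,0,0,0,-0.09,59],[-31,-410,50,0,0,-0.09,59],[-31,-410,100,0,0,-0.09,59],[-31,-410,150,0,0,-0.09,59],[-31,-410,200,0,0,-0.09,59],[-31,-410,250,0,0,-0.09,59],[-31,-410,300,0,0,-0.09,59],[-31,-410,340,0,0,-0.09,59],[-31,-410,370,0,0,-0.09,59],[-31,-410,370,0,0,-0.09,59],[-31,-410,370,0,0,-0.09,59]]]'; python3 go.py -98,0,60 -98,0,41
python3 - <<'E'
from h import *
s=cam('scene'); save(s,'s1.png',(200,140,350,260),5)
for f in [W(-98,-33,90),W(-98,33,90)]: print((proj(s,f)-[200,140])*5)
E
```

```text
t: 4.2
ee_pos: [427.4, -307.9, 111.0]
orientation: [-0.493, -3.102, -0.001]
ft_force: [0.1, -0.3, -0.3]
width: 52.1
grasp_force: 0.0
fixture TCP [-96.9   2.3 111. ] tips z 92.0 width 52.1 f [ 0.2  -0.28 -0.3 ] turn [ 0.0005 -0.0005  0.0027] t 4.2
-98,0,60 [ 1.  -2.4 51. ]
-98,0,41 [ 1.  -2.4 70. ]
[343.59270469 418.66028552]
[289.27913442 323.79571168]
```

View pics/s1.png

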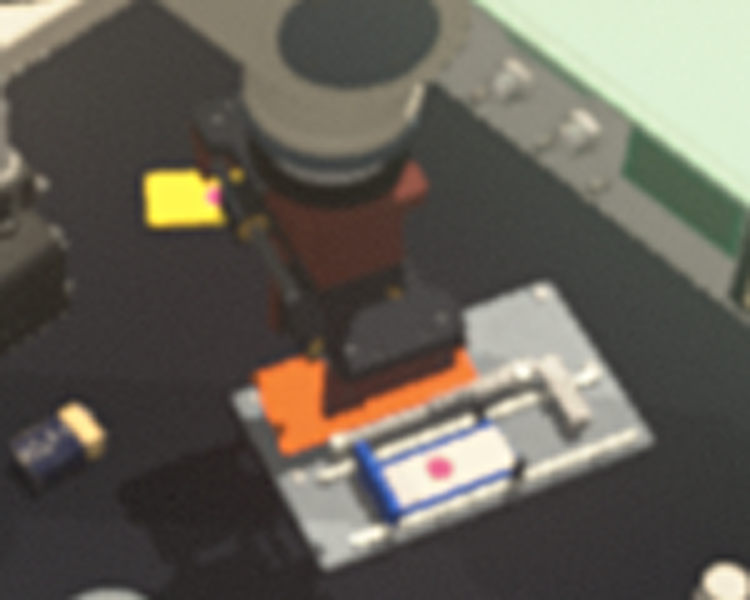

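The push finger's tip is at about (340,413), where the projection puts it, so I descend behind the push plate.

```bash
python3 -m inch '[[[1,-2.4,25,0,0,-0.003,59],[1,-2.4,45,0,0,-0.003,59],[1,-2.4,55,0,0,-0.003,59],[1,-2.4,60,0,0,-0.003,59],[1,-2.4,65,0,0,-0.003,59],[1,-2.4,69,0,0,-0.003,59],[1,-2.4,71,0,0,-0.003,59],[1,-2.4,71,0,0,-0.003,59],[1,-2.4,71,0,0,-0.003,59]]]'; python3 go.py -85,0,40
python3 - <<'E'
from h import *
s=cam('scene'); save(s,'s2.png',(230,180,340,260),7)
E
```

```text
t: 5.15
ee_pos: [425.7, -311.2, 40.3]
orientation: [0.491, 3.101, -0.001]
ft_force: [2.2, 3.0, 5.2]
width: 51.7
grasp_force: 2.7
fixture TCP [-97.6  -1.4  40.3] tips z 21.3 width 51.7 f [1.12 3.53 5.21] turn [-0.0002  0.0017  0.0038] t 5.15
-85,0,40 [-12.6   1.3   0.3]
```

View pics/s2.png

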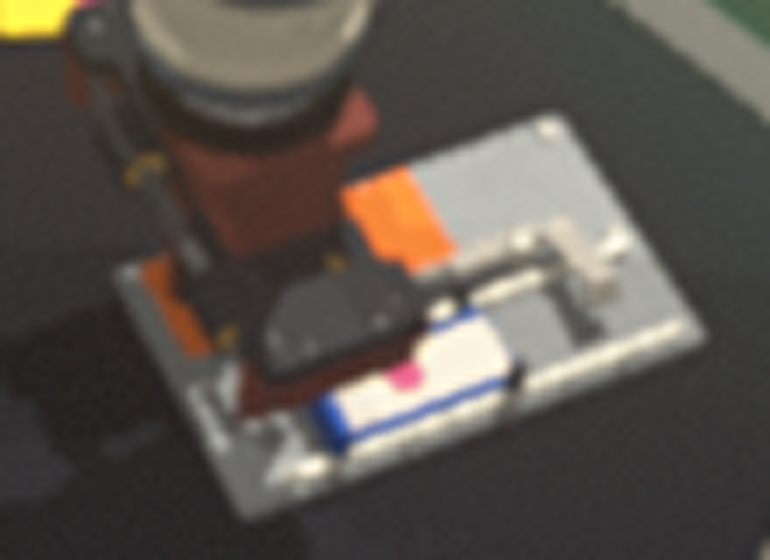

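The clip is raised: the foot stands off the channel at (600,285) with its shadow below, and the upward force is 5.2 N. The finger is behind the push plate (325,425). I push now.

```bash
python3 -m inch '[[[-4,1,0,0,0,0,59],[-8,1,0,0,0,0,59],[-12,1,0,0,0,0,59],[-16,1,0,0,0,0,59],[-20,1,0,0,0,0,59],[-24,1,0,0,0,0,59],[-28,1,0,0,0,0,59],[-32,1,0,0,0,0,59],[-36,1,0,0,0,0,59],[-40,1,0,0,0,0,59],[-44,1,0,0,0,0,59],[-48,1,0,0,0,0,59],[-48,1,0,0,0,0,59],[-48,1,0,0,0,0,59]]]'; python3 go.py -22,0,40
python3 - <<'E'
from h import *
s=cam('scene'); save(s,'s3.png',(230,180,340,260),7)
E
```

```text
t: 6.6
ee_pos: [470.0, -324.7, 39.9]
orientation: [-0.49, -3.102, -0.0]
ft_force: [-2.3, 0.4, 6.1]
width: 51.8
grasp_force: 2.6
fixture TCP [-51.2  -0.3  39.9] tips z 20.9 width 51.8 f [-2.31 -0.38  6.06] turn [-0.     -0.0016  0.0045] t 6.6
-22,0,40 [-29.2   0.2  -0.2]
```

View pics/s3.png

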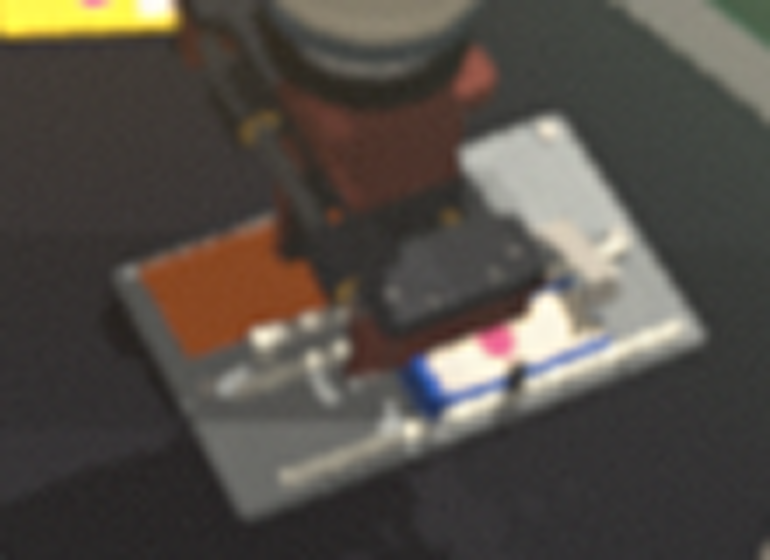

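The holder's front is passing under the raised foot at (590,300), and its push plate is at (425,390), short of the dark post at (515,378). I continue slowly until the force rises.

```bash
python3 -m inch '[[[-4,0,0,0,0,0,59],[-8,0,0,0,0,0,59],[-12,0,0,0,0,0,59],[-16,0,0,0,0,0,59],[-19,0,0,0,0,0,59],[-21,0,0,0,0,0,59],[-23,0,0,0,0,0,59],[-24.5,0,0,0,0,0,59],[-26,0,0,0,0,0,59],[-27,0,0,0,0,0,59],[-27,0,0,0,0,0,59],[-27,0,0,0,0,0,59]]]'; python3 go.py -22,0,40
```

```text
t: 7.85
ee_pos: [495.1, -332.9, 39.7]
orientation: [-0.49, -3.1, -0.001]
ft_force: [-3.1, 1.5, 5.0]
width: 51.8
grasp_force: 2.7
fixture TCP [-24.9  -0.2  39.7] tips z 20.7 width 51.8 f [-3.45  0.45  5.03] turn [ 0.0001 -0.0028  0.0046] t 7.85
-22,0,40 [-2.9  0.2 -0.3]
```

```bash
for i in 1 ; do python3 -m inch '[[[-1,0,0,0,0,0,59],[-2,0,0,0,0,0,59],[-2,0,0,0,0,0,59]]]'; python3 go.py; done; python3 -m inch '[[[-1,0,0,0,0,0,59],[-2,0,0,0,0,0,59],[-2,0,0,0,0,0,59]]]' ; python3 go.py
```

```text
t: 8.15
ee_pos: [495.7, -333.0, 39.6]
orientation: [-0.49, -3.098, -0.002]
ft_force: [-8.4, 1.5, 9.3]
width: 51.6
grasp_force: 5.5
fixture TCP [-24.3  -0.2  39.6] tips z 20.6 width 51.6 f [-8.4  -1.24  9.31] turn [ 0.0006 -0.0057  0.0043] t 8.15
t: 8.45
ee_pos: [495.9, -333.1, 39.6]
orientation: [-0.49, -3.094, -0.004]
ft_force: [-14.6, 2.7, 13.9]
width: 52.2
grasp_force: 8.3
fixture TCP [-24.1  -0.2  39.6] tips z 20.6 width 52.2 f [-14.7   -2.04  13.92] turn [ 0.0011 -0.0094  0.0041] t 8.45
```

Run:
```python
from h import *
s=cam('scene'); d=cam('top')
a=s['frame'][185:255,255:345,::-1]; b=d['frame'][130:220,255:330,::-1]
A=cv2.resize(a,(0,0),fx=5,fy=5,interpolation=2);B=cv2.resize(b,(0,0),fx=4,fy=4,interpolation=2)
im=np.zeros((360,760,3),np.uint8); im[:350,:450]=A; im[:360,455:755]=B; cv2.imwrite('pics/s4.png',im)
for f in [W(70,-33,13),W(-6,-55,30),W(-12,-57,32),W(-12,-9,32),W(70,-51,13),W(45,-36,20)]: print(((proj(s,f)-[255,185])*5).round(),((proj(d,f)-[255,130])*4+[455,0]).round())
```

```text
[337. 173.] [682.  82.]
[237. 232.] [683. 180.]
[230. 237.] [683. 188.]
[188. 169.] [622. 168.]
[354. 197.] [705.  90.]
[302. 184.] [678. 112.]
```

View pics/s4.png

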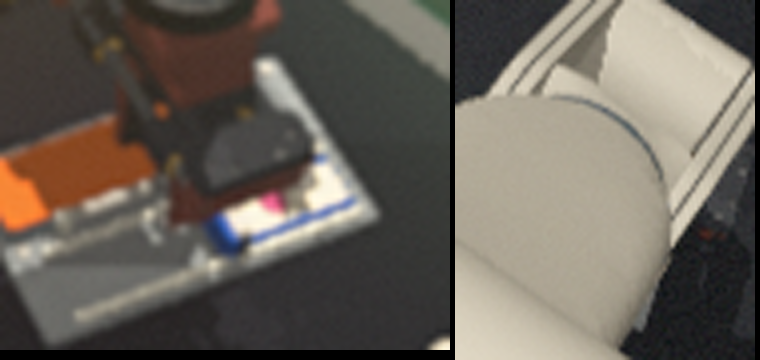

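The holder's front corner is at (356,200), where home predicts (354,197). The push plate (230,245) sits against the dark post (240,242), and the force rises without motion, so it is home. I back off with the paddle still held, then raise.

```bash
python3 -m inch '[[[2,0,0,0,0,0,59],[4,0,0,0,0,0,59],[6,0,0,0,0,0,59],[8,0,0,0,0,0,59],[8,0,0,0,0,0,59]]]'; python3 go.py
```

```text
t: 9.05
ee_pos: [494.5, -333.0, 40.7]
orientation: [0.491, 3.099, -0.003]
ft_force: [1.8, 1.4, 5.4]
width: 52.2
grasp_force: 2.5
fixture TCP [-25.4  -0.6  40.7] tips z 21.7 width 52.2 f [1.27 1.9  5.35] turn [-0.0011  0.0045  0.0039] t 9.05
```

```bash
python3 -m inch '[[[2,0,0,0,0,0,59],[4,0,0,0,0,0,59],[4,0,0,0,0,0,59],[4,0,-1,0,0,0,59],[4,0,-2,0,0,0,59],[4,0,-4,0,0,0,59],[4,0,-6,0,0,0,59],[4,0,-8,0,0,0,59],[4,0,-10,0,0,0,59],[4,0,-13,0,0,0,59],[4,0,-18,0,0,0,59],[4,0,-30,0,0,0,59],[4,0,-60,0,0,0,59],[4,0,-110,0,0,0,59],[4,0,-160,0,0,0,59],[4,0,-200,0,0,0,59],[4,0,-200,0,0,0,59]]]'; python3 go.py -98,411,480
```

```text
t: 10.75
ee_pos: [491.5, -332.5, 246.9]
orientation: [0.489, 3.093, -0.008]
ft_force: [0.1, -0.6, -0.5]
width: 52.1
grasp_force: 0.0
fixture TCP [-28.4  -1.  246.9] tips z 227.9 width 52.1 f [ 0.31 -0.54 -0.47] turn [-0.0033  0.0108  0.0043] t 10.75
-98,411,480 [  65.3  411.5 -235.2]
```

```bash
python3 -m inch '[[[0,0,-40,0,0,0,59],[0,0,-80,0,0,0,59],[20,-40,-80,0,0,0,59],[40,-80,-80,0,0,0,59],[50,-120,-80,0,0,0,59],[60,-160,-80,0,0,0,59],[60,-200,-80,0,0,0,59],[60,-240,-80,0,0,0,59],[60,-240,-80,0,0,0,59],[60,-240,-80,0,0,0,59]]]'
python3 - <<'E'
from h import *
s=cam('scene'); d=cam('top')
a=s['frame'][185:255,235:345,::-1]; b=d['frame'][130:220,255:330,::-1]
A=cv2.resize(a,(0,0),fx=4,fy=4,interpolation=2);B=cv2.resize(b,(0,0),fx=4,fy=4,interpolation=2)
im=np.zeros((360,760,3),np.uint8); im[:280,:440]=A; im[:360,455:755]=B; cv2.imwrite('pics/s5.png',im)
for f in [W(70,-33,13),W(-12,-57,32),W(-12,-9,32),W(70,-51,13),W(70,-15,13)]: print(((proj(s,f)-[235,185])*4).round(),((proj(d,f)-[255,130])*4+[455,0]).round())
E
```

```text
t: 11.75
ee_pos: [357.0, -540.4, 318.9]
orientation: [-0.493, -3.102, -0.002]
ft_force: [-0.2, -0.6, 0.2]
width: 52.0
grasp_force: 0.0
[350. 138.] [682.  82.]
[264. 189.] [683. 188.]
[230. 135.] [622. 168.]
[363. 158.] [705.  90.]
[337. 119.] [660.  75.]
```

View pics/s5.png

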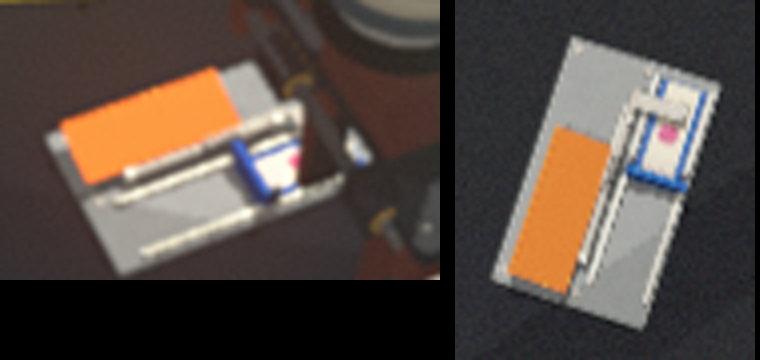

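The scene picture shows the paddle up at rest. The top picture shows the foot on the holder at (670,108) and the push plate along (628,178)-(686,190). I check the seating numerically from the blue edge of the push plate.

Run:
```python
from h import *
d=cam('top'); save(d,'s6.png',(290,145,325,185),15)
hsv=cv2.cvtColor(d['frame'],cv2.COLOR_RGB2HSV)
m=cv2.inRange(hsv,(100,110,40),(130,255,255)); 
v,u=np.nonzero(m[140:190,285:325]); 
P=np.array([fx(ray(d,a+285,b+140,32)) for a,b in zip(u,v)])
pp=P[P[:,0]<3]
for y0 in range(-62,-6,5):
    q=pp[(pp[:,1]>=y0)&(pp[:,1]<y0+5)]
    if len(q): print(y0,q[:,0].min().round(1),q[:,0].max().round(1),len(q))
```

```text
-57 -13.0 -7.2 5
-52 -14.9 1.5 10
-47 -12.9 -9.1 3
-42 -14.9 -8.1 5
-37 -13.9 -9.1 4
-32 -14.8 -8.1 5
-27 -13.8 -10.0 3
-22 -15.7 0.7 8
-17 -13.8 -3.2 6
-12 -8.0 -8.0 1
```

View pics/s6.png

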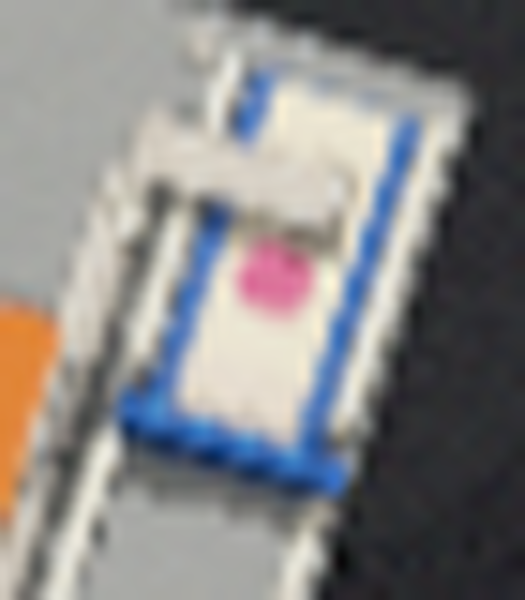

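The push plate's edge is straight and touches both posts at (145,370) and (345,440). The foot lies across the holder, and the robot is clear.

```bash
python3 -c "from workcell import ctrl; print(ctrl.close_job())"
```

```text
the job is handed in; nothing more can be done
None
```

The job is handed in at about 12 s of the 48 s limit: the last pictures show the blue holder home against both stop posts, the clip's foot down on it and the arm clear. The clip's joint value could not be read directly.

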